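# Clamp the plaster model in the toggle fixture

## Task

Clamp the white plaster model in the aluminium fixture without picking anything up: with your fingertips first push the model along between the two guide rails until it is fully home against the blue end stop, then push the clamp's red handle over, past its dead point, until it snaps into lock and the rubber pad presses on the model. Work the clamp only by its handle, and leave the jar, the yellow cast and the polishing wheel where they are.

Things in the scene. Friction and masses are not known exactly. Their poses are not given: they have to be found in the camera images.
- fixture: Aluminium clamping fixture, fixed to the bench. Origin on the bench top, z up. Plate 160 (x) x 195 (y) x 8 mm, from x=-60 to +100 and y=-150 to +45 mm. The nest with rails and blue stop is at its +x end, the toggle clamp at x=-20, y=0: steel cheeks to 78 mm above the bench; open, its arm stands nearly upright over the pivot, to about 155 mm above the bench.
- nest (a point): Point on the plate top (8 mm above the bench) under the middle of the model when it is fully home: fixture x=+55, y=0. The pad comes down here.
- rail_mouth (a point): Middle of the mouth between the two steel guide rails, on the plate top: fixture x=+55, y=-40. From here the rails run straight in +y to the stop, 56 mm clear between them, each 10 mm wide, tops 18 mm above the bench; towards -y they flare outwards to y=-72.
- stop_face (a point): Middle of the foot of the blue end stop's face, on the plate top: fixture x=+55, y=+30. Face looks to fixture -y; stop 75 mm wide (x), 10 mm thick, top 40 mm above the bench. The model is pushed to it in +y.
- model: Loose white plaster model pair, 52 (x) x 60 (y) x 43 mm high, about 0.14 kg, origin at the centre of its underside. Starts upright on the plate before the rails, its origin 90 to 120 mm short of the nest in fixture -y, its axes within 0.1 rad of the fixture's. Push it in fixture +y on its -y side, between the rail tops and its own top (51 mm above the bench).
- clamp_handle (a joint): Handle angle (rad) about a level axis along fixture y at handle_pivot. 0 = open, leaning 30 degrees back to fixture -x; grows as it is pushed up and over to +x (upright 0.52). A spring holds it open up to the dead point at 0.85 (let go earlier, it springs back to 0); beyond, it snaps by itself to the lock stop at 1.5. Takes up to about 8 N at the tip. The arm comes down with it.
- handle_pivot (a point): Pivot axis of handle and arm: fixture x=-20, y=0, 70 mm above the bench.
- handle_tip (a point): Point in the handle, 80 mm from the pivot, 5 mm short of its end; moves with it. Open: fixture x=-60, y=0, 139 mm above the bench. The outer 48 mm of the handle is a red grip 24 mm wide (fixture y), 16 mm thick. Push its side away from the nest (-x side) towards +x.
- clamp_arm: Steel clamp arm, 75 mm from pivot to pad, driven by the handle; nearly upright when open, level (pointing to fixture +x) when locked. Origin on the pivot. Not to be pressed.
- clamp_pad: Black rubber pad, 19 mm across, on a sprung spindle at the arm's end; locked, it presses with about 3 N on top of a model that is home. Origin at the middle of its face.
- jar: Loose white jar, 58 mm across, 42 mm high, on the bench beside the fixture; origin under its centre. Leave alone.
- yellow_cast: Loose yellow dental cast, 44x48x28 mm, on the bench beside the fixture; origin under its centre. Leave alone.
- mop: Loose white polishing wheel, 44 mm across, 12 mm thick, lying on the fixture's plate near its fixture -x, -y corner; origin under its centre. Leave alone.
Things that resemble listed ones, but are neither listed nor needed, are in the scene too. Leave any purple look-alike of the model alone.

How it is judged:
By the outcome, as a careful person would: the job done as asked, in the order asked, and still so for the second after the job is handed in, with the robot touching nothing.
It also fails if it takes over 51 s, if anything falls off the work surface, if the arm or the gripper's body presses on something with over 40 N, if the wrist force passes 120 N, or if a joint passes its speed limit or range.

## Robot

A 6-joint arm with a two-finger parallel gripper is mounted at the origin on a cart in front of the work surface, level with it; the furniture and walls round the work are solid. World frame = base frame: x ahead of the robot, y to its left, z up, the work surface at z = 0. Lengths are in mm, angles in rad, forces in N, time in s.
With the tool pointing down it reaches from about 350 to 775 mm from the base axis. Payload 7.3 kg.
Tool frame: the origin (TCP) lies at the very end of the fingers, on their centre line; the grasp point (between the pads) lies 19 mm behind it; z points along the fingers, y is the line along which they close (so a half turn about z gives the same grasp; the last joint's range is limited). The gripper opens to 92 mm and grips with 3 to 60 N. Pads are 19 mm wide; open, the fingers measure 130 mm over their backs; the gripper's body (75 mm by 190 mm) begins 47 mm behind the grasp point.
Start: joints at [1.181, 0.342, 1.524, -0, 1.275, -0.146], TCP at [126.715, 509.498, 226.741] pointing down, gripper open.
Joint ranges: [-2.53, 2.53], [-0.77, 2.02], [0.04, 2.7], [-1, 4.14], [0.28, 2.66], [-3.11, 3.11]. Speed limits (rad/s): [2.57, 2.57, 3.14, 3.14, 3.14, 3.14].

## Interface

Orientations are given as [roll, pitch, yaw] about the fixed x, y, z axes, in that order (R = Rz(yaw) Ry(pitch) Rx(roll)).
In Python, from plant import * gives the robot as it stands.
- The arm moves only by the tool arm_command, never from a script. Its arguments are lists of equal length, an entry for each row: "gripper": the finger opening in mm, from 0 to 91.8; "dp": the shift along the tool's x, y, z in units of 25 mm (1.0 is 25 mm), a list of three; "twist": the turn about the tool's z in units of 5 degrees (1.0 is 5 degrees). A call has exactly 5 rows; each row shifts and turns the commanded pose from where the row before left it, along the tool's axes as they then stand; what a row does not reach is not made up. A row lasts 1/8 s, in which the tool goes at most 62.5 mm and 10.7 degrees, less where a joint would pass 70% of its speed; a pose out of reach is approached as far as the arm can. A call is refused whole if a number of a shift passes 1 or a number of a turn 1, either way. A call with a gripper value outside its range is refused whole. The fingers move at their own pace and stop on an object; the grip force is fixed at half the most. Time passes only in rows, so rows that do not move let the fingers close, or fill a call up. It gives the time, the measured TCP pose, the force, the opening and the grip force at its end, in the units of the state.
- get_obs(): the state, without advancing time (a new reading comes with each control period).
- capture(name): name is "scene" or "top" or "wrist"; returns the picture (384x512x3 uint8, red, green, blue); there is no depth.
- get_calibration(name): a dict with "mtx" (3x3 intrinsics, pixels), "position" and "attitude" of the camera in the world; the wrist camera has in their place "mount" (4x4, takes a point from camera to tool coordinates, whose origin is the TCP and whose axes are the flange's). Camera axes: x right, y down, z forward; pixel columns grow to the right and rows downward; lengths in mm; the calibration is good to about 2 mm. A picture is of the moment at which its call begins: read the wrist's pose just before it. get_calibration takes no time and is no camera call.
- close_job(): hands the job in; it is judged then, once.
The state is a dict: "time": time; "joint_positions": joint angles; "dq": joint speeds; "tau": joint torques, N m; "tool_pos": TCP position; "tcp_rot": TCP orientation; "contact_force": force on the tool from outside, world axes, zero at the start; "moment": the same for the moment, N m; "grip_width": finger opening in mm; "finger_force": force on a finger pad.
Only numpy, scipy, OpenCV 4.12 (cv2) and the standard library are available. Lean on these libraries where they do the work, as an engineer would, in place of code of your own. Each camera call takes 0.05 s, during which the arm holds its last target. There are 200 camera calls.

## Working session

There is one attempt and no reset: what is moved stays moved. The work goes in short steps, Python scripts to look and compute and a tool call to move; the robot and the scene stay as the last step left them, time stands still between calls to the robot, and variables do not carry over. Pictures are saved under pics/ and viewed, at most 10 in all, crops included, and the job is handed in when it is done.

Besides the shell and the picture viewer there is one more tool, called after "Request:" as a command line: name --pt "numbers of a row" for each row, then --argument value for the rest. arm_command: Moves the arm, as the interface text tells. Its arguments: {"type":"object","properties":{"gripper":{"type":"array"},"dp":{"type":"array"},"twist":{"type":"array"}},"required":["gripper","dp","twist"]}

```bash
mkdir -p pics
cat > h.py <<'E'
from plant import *
import numpy as np, cv2
from scipy.spatial.transform import Rotation as R
def rot(a):
    a=np.array(a,float)
    if a.shape==(3,3): return a
    return R.from_euler('xyz',a).as_matrix() if a.size==3 else R.from_quat(a).as_matrix()
def cam(n,o=None):
    c=get_calibration(n);K=np.array(c['mtx'])
    if n=='wrist':
        o=o or get_obs();M=np.array(c['mount']);T=rot(o['tcp_rot'])
        return K,T@M[:3,:3],T@M[:3,3]+np.array(o['tool_pos'])
    return K,rot(c['attitude']),np.array(c['position'],float)
def ray(c,uv,z):
    K,A,p=c;d=A@np.linalg.solve(K,[uv[0],uv[1],1.]);return p+d*(z-p[2])/d[2]
def proj(c,P):
    K,A,p=c;q=K@(A.T@(np.array(P,float)-p));return q[:2]/q[2]
E
python3 - <<'E'
from h import *
print(get_obs())
for n in('scene','top','wrist'):
    print(n,get_calibration(n)); cv2.imwrite(f'pics/{n}0.png',capture(n)[:,:,::-1])
E
```

```text
{'time': 0.0, 'joint_positions': array([ 1.18097908e+00,  3.42731274e-01,  1.52501680e+00, -2.74657357e-05,
        1.27540186e+00, -1.46023522e-01]), 'dq': array([-0.00134003, -0.00012805,  0.00042145, -0.00064264, -0.00230282,
        0.00167984]), 'tau': array([ 2.26739146e-03, -4.31240058e+01, -2.44221085e+01,  7.18840118e-02,
        5.58195356e-02, -1.22707065e-04]), 'tool_pos': array([126.56882344, 509.09268045, 226.04060414]), 'tcp_rot': array([-3.14004812e+00, -2.00608302e-04,  2.89780679e+00]), 'contact_force': array([ 0.33398168, -0.10576753, -0.37980468]), 'moment': array([-0.06922605, -0.01852422, -0.00254179]), 'finger_force': 0.0, 'grip_width': 92.12859432039487}
scene {'mtx': array([[387.85516223,   0.        , 250.39606417],
       [  0.        , 387.85516223, 193.93673934],
       [  0.        ,   0.        ,   1.        ]]), 'position': array([103.25264887, 334.03717297, 778.27447999]), 'attitude': array([-2.34842916, -0.01431814, -2.41693412])}
top {'mtx': array([[469.45569296,   0.        , 254.2387949 ],
       [  0.        , 469.45569296, 199.9473083 ],
       [  0.        ,   0.        ,   1.        ]]), 'position': array([ 424.42698652, -183.92918422, 1108.90109503]), 'attitude': array([-3.00031058,  0.00620181, -1.55147391])}
wrist {'mtx': array([[299.73488865,   0.        , 255.5599416 ],
       [  0.        , 299.73488865, 187.22687819],
       [  0.        ,   0.        ,   1.        ]]), 'mount': array([[ 3.85715758e-05, -9.68533641e-01, -2.48882673e-01,
         6.65180300e+01],
       [ 9.99999674e-01,  2.38129871e-04, -7.71709920e-04,
        -3.07473747e-01],
       [ 8.06693417e-04, -2.48882562e-01,  9.68533334e-01,
        -1.59201446e+02],
       [ 0.00000000e+00,  0.00000000e+00,  0.00000000e+00,
         1.00000000e+00]])}
```

View pics/top0.png

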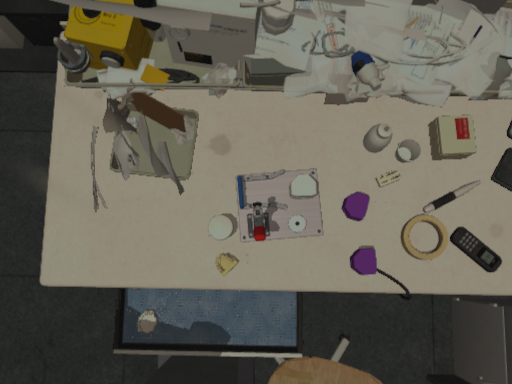

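View pics/scene0.png

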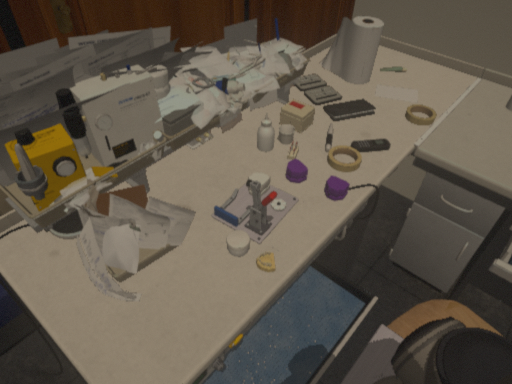

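Top view: the fixture is at columns 237–323, rows 168–242. The blue stop is at (241,192), the white model at (303,185), the mop at (297,223) and the red handle at (260,234). The jar is at (221,227) and the yellow cast at (227,263). The purple look-alikes at (356,206) and (364,261) are off the plate. The white one on the plate before the rails is the one meant. I'll enlarge it to confirm and measure the corners.

Run:
```python
from h import *
im=cv2.imread('pics/top0.png');x0,y0=205,155
cv2.imwrite('pics/crop1.png',cv2.resize(im[y0:y0+100,x0:x0+130],None,fx=6,fy=6,interpolation=cv2.INTER_CUBIC))
c=cam('top');hsv=cv2.cvtColor(im,cv2.COLOR_BGR2HSV)
sub=np.zeros(im.shape[:2],np.uint8);sub[155:255,205:335]=1
for n,lo,hi,z in(('blue',(100,120,50),(125,255,255),40),('red',(0,150,80),(8,255,255),139)):
    m=cv2.inRange(hsv,lo,hi)*sub
    cn=max(cv2.findContours(m,0,2)[0],key=cv2.contourArea);r=cv2.minAreaRect(cn)
    b=cv2.boxPoints(r);print(n,cv2.contourArea(cn),r);print(np.array([ray(c,p,z)[:2] for p in b]).round(1))
```

```text
blue 70.5 ((240.0736083984375, 191.5304412841797), (31.134960174560547, 3.348611354827881), 85.91438293457031)
[[ 631.3 -134. ]
 [ 632.  -141.8]
 [ 559.6 -148.5]
 [ 558.9 -140.9]]
red 90.5 ((259.0, 233.5), (13.0, 10.0), 90.0)
[[ 505.7 -175.8]
 [ 506.1 -196.5]
 [ 479.2 -197. ]
 [ 478.8 -176.4]]
```

View pics/crop1.png

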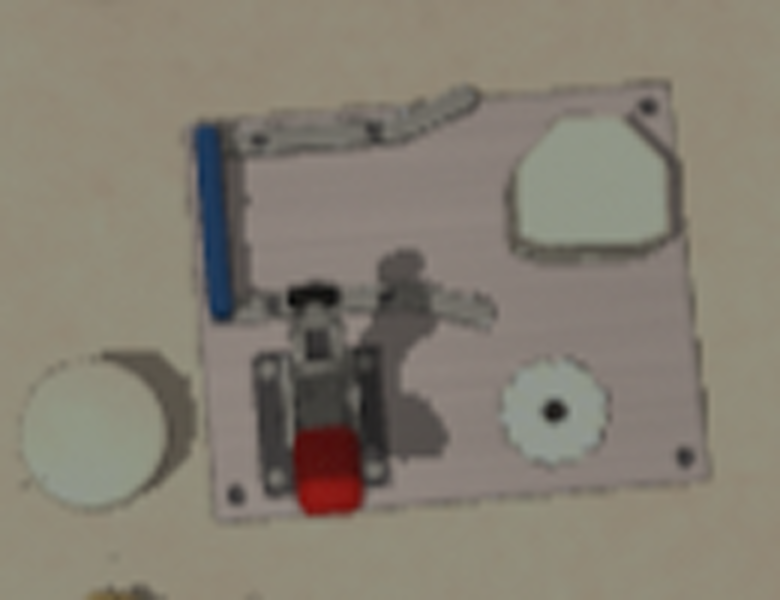

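```bash
cat >> h.py <<'E'
def fixfit(F,W):
    F=np.array(F,float);W=np.array(W,float)[:,:2];f=F-F.mean(0);w=W-W.mean(0)
    a=np.arctan2((f[:,0]*w[:,1]-f[:,1]*w[:,0]).sum(),(f*w).sum());Q=np.array([[np.cos(a),-np.sin(a)],[np.sin(a),np.cos(a)]])
    return a,Q,W.mean(0)-Q@F.mean(0)
E
python3 - <<'E'
from h import *
c=cam('top');px=lambda u,v:(205+u/6-.4,155+v/6-.4)
W=[ray(c,px(*p),8)[:2] for p in((185,122),(668,82),(712,478),(215,520))]
F=[(100,45),(100,-150),(-60,-150),(-60,45)]
a,Q,t=fixfit(F,W);print('yaw',a,'t',t);print('res',(np.array(W)-(np.array(F)@Q.T+t)).round(1))
inv=lambda w:(Q.T@(np.array(w)[:2]-t)).round(1)
im=cv2.imread('pics/top0.png');hsv=cv2.cvtColor(im,cv2.COLOR_BGR2HSV)
for n,p,z in(('stop',(240.07,191.53),40),('mopc',px(555,410),20),('jar',px(92,433),42)): print(n,inv(ray(c,p,z)))
m=np.zeros(im.shape[:2],np.uint8);m[165:205,285:322]=1
mm=cv2.inRange(hsv,(0,0,165),(180,40,255))*m
m2=((im[:,:,1].astype(int)-im[:,:,2])>0).astype(np.uint8)*m*(hsv[:,:,2]>150).astype(np.uint8)
for q in(mm,m2*255):
    cn=max(cv2.findContours(q,0,2)[0],key=cv2.contourArea)
    print(cv2.contourArea(cn),cv2.minAreaRect(cn));P=np.array([inv(ray(c,p[0],51)) for p in cn]);print('model fix',P.min(0),P.max(0))
print('poly',[inv(ray(c,px(*p),51)).tolist() for p in((515,190),(555,118),(630,115),(672,160),(675,240),(520,245))])
print('fixture x,y axes yaw',a,'handle tip world',Q@[-60,0]+t,'nest',Q@[55,0]+t)
E
```

```text
yaw 0.10326034698708397 t [ 546.10121106 -182.08996421]
res [[-0.6 -1. ]
 [-1.   1. ]
 [ 0.8  0.2]
 [ 0.8 -0.2]]
stop [53.1 35.5]
mopc [-28.6 -90.3]
jar [-24.3  87.6]Traceback (most recent call last):
  File "<stdin>", line 13, in <module>
ValueError: max() iterable argument is empty
```

Run:
```python
from h import *
c=cam('top');px=lambda u,v:(205+u/6-.4,155+v/6-.4)
W=[ray(c,px(*p),8)[:2] for p in((185,122),(668,82),(712,478),(215,520))]
F=[(100,45),(100,-150),(-60,-150),(-60,45)]
a,Q,t=fixfit(F,W)
inv=lambda w:(Q.T@(np.array(w)[:2]-t)).round(1).tolist()
print('model poly',[inv(ray(c,px(*p),51)) for p in((515,190),(555,118),(630,115),(672,160),(675,240),(520,245))])
print('pad',[inv(ray(c,px(*p),z)) for p in((290,295),(315,285),(340,295)) for z in(140,)])
print('handle end',inv(ray(c,px(328,512),139)),'rail mouth',inv(ray(c,px(375,130),18)),inv(ray(c,px(375,300),18)))
for n,f in(('pre',(55,-170)),('home',(55,-49)),('hpre',(-100,0)),('hend',(-5,0))): print(n,(Q@np.array(f)+t).round(1))
```

```text
model poly [[53.7, -80.4], [80.2, -98.3], [78.9, -126.9], [60.2, -141.1], [29.4, -139.1], [32.5, -80.3]]
pad [[8.8, 8.5], [11.6, -0.4], [7.4, -8.8]]
handle end [-67.1, 1.8] rail mouth [87.7, -30.6] [20.4, -24.7]
pre [ 618.3 -345.5]
home [ 605.9 -225.2]
hpre [ 446.6 -192.4]
hend [ 541.1 -182.6]
```

Top view confirms the model: white, upright, x 30–80, y −140 to −80 in the fixture frame. That puts its origin 110 mm short of the nest, which fits the description. The chamfered corners are on its +x side. Next is the transit to a point behind the model, with the camera turned away from the clamp.

```bash
cat >> h.py <<'E'
A0=0.1033;Q0=np.array([[np.cos(A0),-np.sin(A0)],[np.sin(A0),np.cos(A0)]]);T0=np.array([546.1,-182.1])
fix=lambda w:Q0.T@(np.array(w)[:2]-T0)
world=lambda f:Q0@np.array(f,float)+T0
E
python3 - <<'E'
from h import *
o=get_obs();p=np.array(o['tool_pos'])[:2];y=o['tcp_rot'][2];g=world((57,-175));n=40
tw=np.degrees(y-A0)/5;print(tw,g);k=tw/n
rows=[]
for i in range(n):
    yy=y-np.radians(5*k*i);d=(g-p)/n/25
    rows.append([round(float(v),2) for v in(np.cos(yy)*d[0]+np.sin(yy)*d[1],np.sin(yy)*d[0]-np.cos(yy)*d[1])])
print(round(k,2))
for i in range(0,n,5):print(rows[i:i+5])
E
```

```text
32.022350775759534 [ 620.84151662 -350.28949341]
0.8
[[-0.69, -0.71], [-0.74, -0.67], [-0.78, -0.61], [-0.82, -0.56], [-0.86, -0.5]]
[[-0.89, -0.44], [-0.92, -0.37], [-0.94, -0.31], [-0.96, -0.24], [-0.98, -0.17]]
[[-0.99, -0.11], [-0.99, -0.04], [-0.99, 0.03], [-0.99, 0.1], [-0.98, 0.17]]
[[-0.96, 0.24], [-0.94, 0.3], [-0.92, 0.37], [-0.89, 0.43], [-0.86, 0.49]]
[[-0.82, 0.55], [-0.78, 0.61], [-0.74, 0.66], [-0.69, 0.71], [-0.64, 0.76]]
[[-0.58, 0.8], [-0.53, 0.84], [-0.47, 0.87], [-0.4, 0.91], [-0.34, 0.93]]
[[-0.27, 0.95], [-0.21, 0.97], [-0.14, 0.98], [-0.07, 0.99], [-0.0, 0.99]]
[[0.07, 0.99], [0.14, 0.98], [0.21, 0.97], [0.27, 0.95], [0.34, 0.93]]
```

Request:
arm_command --gripper '[0,0,0,0,0]' --pt "-0.69 -0.71 0" --pt "-0.74 -0.67 0" --pt "-0.78 -0.61 0" --pt "-0.82 -0.56 0" --pt "-0.86 -0.5 0" --twist '[0.8,0.8,0.8,0.8,0.8]'

```text
time: 0.78
tool_pos: [188.9, 401.0, 226.5]
tcp_rot: [-3.141, 0.0, 2.547]
contact_force: [-0.2, -0.5, 0.9]
grip_width: 46.2
finger_force: 0.0
```

Tracking is good.

Request:
arm_command --gripper '[0,0,0,0,0]' --pt "-0.89 -0.44 0" --pt "-0.92 -0.37 0" --pt "-0.94 -0.31 0" --pt "-0.96 -0.24 0" --pt "-0.98 -0.17 0" --twist '[0.8,0.8,0.8,0.8,0.8]'

```text
time: 1.4
tool_pos: [250.8, 293.7, 226.6]
tcp_rot: [-3.141, 0.0, 2.197]
contact_force: [-0.2, -0.7, 0.3]
grip_width: 0.8
finger_force: 0.0
```

Request:
arm_command --gripper '[0,0,0,0,0]' --pt "-0.99 -0.11 0" --pt "-0.99 -0.04 0" --pt "-0.99 0.03 0" --pt "-0.99 0.1 0" --pt "-0.98 0.17 0" --twist '[0.8,0.8,0.8,0.8,0.8]'

```text
time: 2.02
tool_pos: [312.4, 186.0, 226.6]
tcp_rot: [-3.141, -0.0, 1.848]
contact_force: [0.3, 1.2, 0.3]
grip_width: 0.6
finger_force: 0.0
```

Request:
arm_command --gripper '[0,0,0,0,0]' --pt "-0.96 0.24 0" --pt "-0.94 0.3 0" --pt "-0.92 0.37 0" --pt "-0.89 0.43 0" --pt "-0.86 0.49 0" --twist '[0.8,0.8,0.8,0.8,0.8]'

```text
time: 2.65
tool_pos: [374.0, 78.7, 226.6]
tcp_rot: [-3.141, -0.0, 1.499]
contact_force: [0.2, -0.2, -0.3]
grip_width: 0.2
finger_force: 0.0
```

Request:
arm_command --gripper '[0,0,0,0,0]' --pt "-0.82 0.55 0" --pt "-0.78 0.61 0" --pt "-0.74 0.66 0" --pt "-0.69 0.71 0" --pt "-0.64 0.76 0" --twist '[0.8,0.8,0.8,0.8,0.8]'

```text
time: 3.28
tool_pos: [435.7, -28.6, 226.5]
tcp_rot: [-3.141, -0.0, 1.15]
contact_force: [0.4, -0.1, -0.6]
grip_width: 0.3
finger_force: 0.0
```

Request:
arm_command --gripper '[0,0,0,0,0]' --pt "-0.58 0.8 0" --pt "-0.53 0.84 0" --pt "-0.47 0.87 0" --pt "-0.4 0.91 0" --pt "-0.34 0.93 0" --twist '[0.8,0.8,0.8,0.8,0.8]'

```text
time: 3.9
tool_pos: [497.6, -135.8, 226.4]
tcp_rot: [-3.141, 0.0, 0.801]
contact_force: [-0.3, 0.0, 0.2]
grip_width: 0.4
finger_force: 0.0
```

Request:
arm_command --gripper '[0,0,0,0,0]' --pt "-0.27 0.95 0" --pt "-0.21 0.97 0" --pt "-0.14 0.98 0" --pt "-0.07 0.99 0" --pt "0 0.99 0" --twist '[0.8,0.8,0.8,0.8,0.8]'

```text
time: 4.53
tool_pos: [559.4, -243.1, 226.2]
tcp_rot: [-3.141, 0.0, 0.452]
contact_force: [0.5, -1.0, 0.4]
grip_width: 0.5
finger_force: 0.0
```

Request:
arm_command --gripper '[0,0,0,0,0]' --pt "0.07 0.99 0" --pt "0.14 0.98 0" --pt "0.21 0.97 0" --pt "0.27 0.95 0" --pt "0.34 0.93 0" --twist '[0.8,0.8,0.8,0.8,0.8]'

```text
time: 5.15
tool_pos: [621.5, -350.2, 226.1]
tcp_rot: [-3.141, 0.001, 0.103]
contact_force: [-0.5, -0.3, 0.3]
grip_width: 0.2
finger_force: 0.0
```

Run:
```python
from h import *
c=cam('wrist');im=capture('wrist')[:,:,::-1].copy()
for f,z in(((55,-80),51),((29,-140),51),((60,-140),51),((83,-40),18),((27,-40),18),((100,-150),8),((100,45),8),((57,-156),28)):
    w=world(f);p=proj(c,[*w,z]);print(f,p.round());cv2.circle(im,tuple(int(v) for v in p),2,(0,0,255),-1)
cv2.imwrite('pics/w1.png',cv2.resize(im,(800,600)))
```

```text
(55, -80) [172. 173.]
(29, -140) [225. 195.]
(60, -140) [224. 169.]
(83, -40) [145. 145.]
(27, -40) [149. 190.]
(100, -150) [235. 130.]
(100, 45) [ 78. 130.]
(57, -156) [239. 168.]
```

View pics/w1.png

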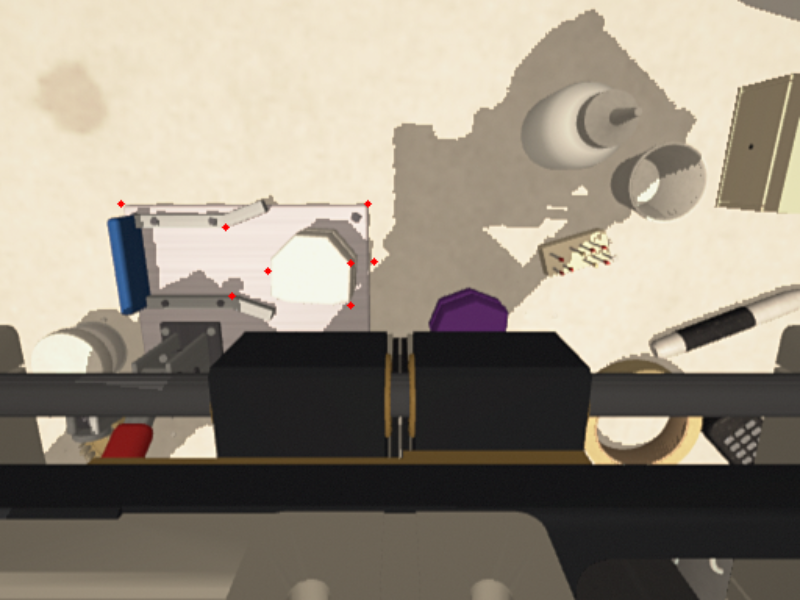

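Wrist view agrees with the fixture estimate: the model's −y face is at px (351,265–305), and plate and rail corners match their predictions to about 2–3 mm. I want to check how wide the closed fingers really are, so I'll look at the open view.

View pics/wrist0.png

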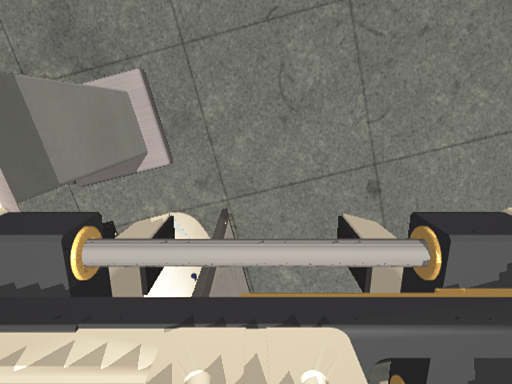

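The black blocks are carriers on the rod; the fingers below are as specified. Descending behind the model.

Request:
arm_command --gripper '[0,0,0,0,0]' --pt "0 0 1" --pt "0 0 1" --pt "0 0 1" --pt "0 0 1" --pt "0 0 1" --twist '[0,0,0,0,0]'

```text
time: 5.82
tool_pos: [620.9, -349.0, 100.5]
tcp_rot: [-3.141, 0.001, 0.106]
contact_force: [-0.1, -0.2, -0.2]
grip_width: 0.5
finger_force: 0.0
```

Request:
arm_command --gripper '[0,0,0,0,0]' --pt "0 0 0.9" --pt "0 0 0.9" --pt "0 0 0.7" --pt "0 0 0.4" --pt "0 0 0" --twist '[0,0,0,0,0]'

```text
time: 6.45
tool_pos: [621.0, -349.3, 28.6]
tcp_rot: [-3.141, 0.001, 0.105]
contact_force: [-0.3, -0.4, 0.6]
grip_width: 0.6
finger_force: 0.0
```

Request:
arm_command --gripper '[0,0,0,0,0]' --pt "0 -0.3 0" --pt "0 -0.3 0" --pt "0 -0.3 0" --pt "0 -0.3 0" --pt "0 -0.3 0" --twist '[0,0,0,0,0]'

```text
time: 7.08
tool_pos: [617.5, -311.8, 29.5]
tcp_rot: [3.141, -0.001, 0.105]
contact_force: [0.3, -1.1, 1.0]
grip_width: 0.3
finger_force: 0.7
```

Request:
arm_command --gripper '[0,0,0,0,0]' --pt "0 -0.4 0" --pt "0 -0.4 0" --pt "0 -0.4 0" --pt "0 -0.4 0" --pt "0 -0.4 0" --twist '[0,0,0,0,0]'

```text
time: 7.7
tool_pos: [612.0, -261.8, 29.2]
tcp_rot: [-3.141, -0.0, 0.105]
contact_force: [-0.2, -0.6, 1.0]
grip_width: 0.3
finger_force: 0.6
```

Run:
```python
from h import *
o=get_obs();print(fix(o['tool_pos']),o['contact_force'])
c=cam('wrist',o);im=capture('wrist')[:,:,::-1].copy()
cv2.imwrite('pics/w2.png',im)
```

```text
[ 57.3723077  -86.07906649] [-0.15086343 -0.60049274  0.95587361]
```

View pics/w2.png

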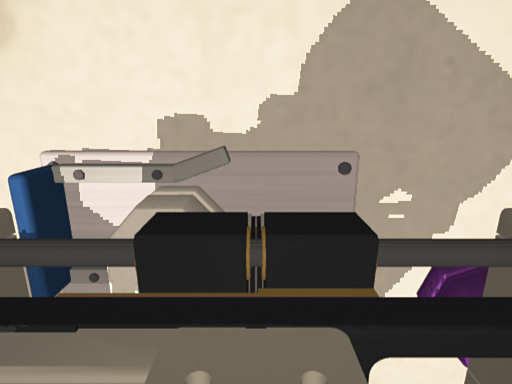

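The model (cols 108–225) is straight and entering the rails, clear of the rail at row 175. About 37 mm remain.

Request:
arm_command --gripper '[0,0,0,0,0]' --pt "0 -0.25 0" --pt "0 -0.25 0" --pt "0 -0.25 0" --pt "0 -0.25 0" --pt "0 -0.2 0" --twist '[0,0,0,0,0]'

```text
time: 8.38
tool_pos: [608.9, -232.2, 29.1]
tcp_rot: [-3.141, 0.0, 0.105]
contact_force: [0.3, -0.1, 0.2]
grip_width: 0.5
finger_force: 0.3
```

Request:
arm_command --gripper '[0,0,0,0,0]' --pt "0 -0.1 0" --pt "0 -0.1 0" --pt "0 -0.05 0" --pt "0 -0.05 0" --pt "0 0 0" --twist '[0,0,0,0,0]'

```text
time: 9.0
tool_pos: [608.2, -225.2, 29.2]
tcp_rot: [-3.141, 0.0, 0.105]
contact_force: [-0.3, -0.6, -0.8]
grip_width: 0.2
finger_force: 0.0
```

Request:
arm_command --gripper '[0,0,0,0,0]' --pt "0 -0.04 0" --pt "0 -0.04 0" --pt "0 -0.04 0" --pt "0 0 0" --pt "0 0 0" --twist '[0,0,0,0,0]'

```text
time: 9.62
tool_pos: [607.8, -222.1, 29.2]
tcp_rot: [-3.141, 0.0, 0.105]
contact_force: [-0.2, -1.0, -0.1]
grip_width: 0.2
finger_force: 0.0
```

Request:
arm_command --gripper '[0,0,0,0,0]' --pt "0 -0.04 0" --pt "0 -0.04 0" --pt "0 -0.04 0" --pt "0 -0.02 0" --pt "0 0 0" --twist '[0,0,0,0,0]'

```text
time: 10.25
tool_pos: [608.3, -221.3, 30.2]
tcp_rot: [3.137, -0.002, 0.105]
contact_force: [0.3, -9.2, 1.4]
grip_width: 0.2
finger_force: 4.6
```

A 9 N reaction with the motion stopped suggests the model is home. I'll check the gap to the stop.

Run:
```python
from h import *
o=get_obs();print(fix(o['tool_pos']))
im=capture('wrist')[:,:,::-1].copy();cv2.imwrite('pics/w3.png',cv2.resize(im[120:320,0:270],None,fx=2.9,fy=2.9,interpolation=cv2.INTER_CUBIC))
```

```text
[ 57.87331716 -45.43059085]
```

View pics/w3.png

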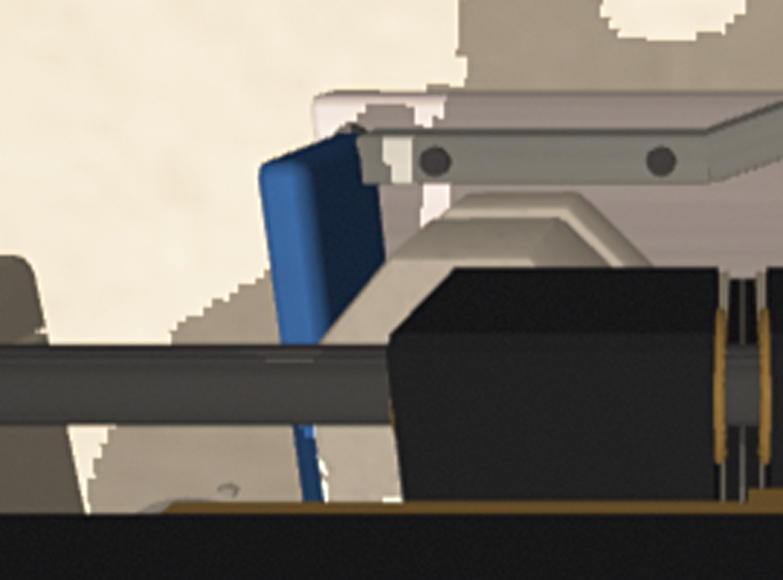

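Picture: the model meets the blue stop face along (320–385, 260–345) with no gap and sits between the rails, so it is home. Retreating, going up and then over to the −x side of the handle.

Request:
arm_command --gripper '[0,0,0,0,0]' --pt "0 0.3 0" --pt "0 0.8 0" --pt "0 0.9 0" --pt "0 0 -1" --pt "0 0 -1" --twist '[0,0,0,0,0]'

```text
time: 10.92
tool_pos: [612.4, -270.2, 79.2]
tcp_rot: [-3.141, 0.001, 0.104]
contact_force: [0.8, 0.0, -0.2]
grip_width: 0.5
finger_force: 0.0
```

Request:
arm_command --gripper '[0,0,0,0,0]' --pt "0 0 -1" --pt "0 0 -1" --pt "0 0 -1" --pt "0 0 -1" --pt "0 0 -0.3" --twist '[0,0,0,0,0]'

```text
time: 11.55
tool_pos: [613.3, -270.1, 188.4]
tcp_rot: [3.14, -0.003, 0.104]
contact_force: [0.5, -0.3, 0.2]
grip_width: 0.4
finger_force: 0.0
```

Request:
arm_command --gripper '[0,0,0,0,0]' --pt "-1 -0.5 0" --pt "-1 -0.5 0" --pt "-1 -0.5 0" --pt "-1 -0.5 0" --pt "-1 -0.5 0" --twist '[0,0,0,0,0]'

```text
time: 12.18
tool_pos: [480.7, -219.5, 185.8]
tcp_rot: [-3.141, 0.001, 0.105]
contact_force: [0.6, 0.4, 0.1]
grip_width: 0.5
finger_force: 0.0
```

Request:
arm_command --gripper '[0,0,0,0,0]' --pt "-0.8 -0.6 0" --pt "-0.7 -0.6 0" --pt "0 0 0" --pt "0 0 0" --pt "0 0 0" --twist '[0,0,0,0,0]'

```text
time: 12.8
tool_pos: [442.0, -194.2, 186.5]
tcp_rot: [-3.142, -0.0, 0.105]
contact_force: [0.0, -0.6, -0.7]
grip_width: 0.5
finger_force: 0.0
```

Run:
```python
from h import *
o=get_obs();print(fix(o['tool_pos']),o['tool_pos'],o['time'])
c=cam('wrist',o);im=capture('wrist')[:,:,::-1].copy()
for f,z in(((-60,0),139),((55,-30),51),((-20,0),70)):
    p=proj(c,[*world(f),z]);print(f,p.round());cv2.circle(im,tuple(int(v) for v in p),2,(0,255,0),-1)
cv2.imwrite('pics/w4.png',im)
```

```text
[-104.75601005   -1.29459741] [ 442.03590724 -194.18975692  186.45965699] 12.8
(-60, 0) [253. 143.]
(55, -30) [288.   0.]
(-20, 0) [254.  89.]
```

View pics/w4.png

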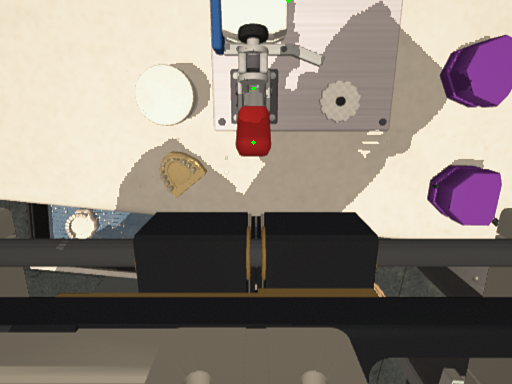

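The red handle, centred at (253,133), matches the predicted tip at (253,143), and the model is still at the stop (top left). Descending to about z=122, then pushing +x.

Request:
arm_command --gripper '[0,0,0,0,0]' --pt "0 -0.05 0.9" --pt "0 0 0.9" --pt "0 0 0.75" --pt "0 0 0" --pt "0.6 0 0" --twist '[0,0,0,0,0]'

```text
time: 13.48
tool_pos: [456.8, -191.1, 123.6]
tcp_rot: [3.141, -0.0, 0.104]
contact_force: [0.4, -0.4, 0.4]
grip_width: 0.4
finger_force: 0.0
```

Request:
arm_command --gripper '[0,0,0,0,0]' --pt "0.4 0 0" --pt "0.4 0 0" --pt "0.4 0 0" --pt "0.4 0 0" --pt "0.4 0 0" --twist '[0,0,0,0,0]'

```text
time: 14.1
tool_pos: [506.4, -185.5, 123.6]
tcp_rot: [3.141, 0.0, 0.106]
contact_force: [-4.8, -0.6, 3.0]
grip_width: -0.0
finger_force: 2.0
```

Request:
arm_command --gripper '[0,0,0,0,0]' --pt "0.3 0 0" --pt "0.3 0 0" --pt "0.3 0 0" --pt "0.3 0 0" --pt "0.3 0 0" --twist '[0,0,0,0,0]'

```text
time: 14.72
tool_pos: [544.0, -181.5, 122.9]
tcp_rot: [-3.142, -0.0, 0.105]
contact_force: [-0.1, 0.2, -0.2]
grip_width: 0.4
finger_force: 0.0
```

The force has vanished, so the handle has probably snapped over. Retreating back and up for a look.

Request:
arm_command --gripper '[0,0,0,0,0]' --pt "-0.8 0 0" --pt "-0.8 0 0" --pt "-0.9 0 -0.9" --pt "-0.9 0 -0.9" --pt "-0.9 0 -0.9" --twist '[0,0,0,0,0]'

```text
time: 15.35
tool_pos: [436.0, -192.9, 191.2]
tcp_rot: [3.142, -0.0, 0.105]
contact_force: [0.4, -0.3, 0.1]
grip_width: 0.6
finger_force: 0.0
```

Request:
arm_command --gripper '[0,0,0,0,0]' --pt "0 0 -0.5" --pt "0 0 0" --pt "0 0 0" --pt "0 0 0" --pt "0 0 0" --twist '[0,0,0,0,0]'

```text
time: 15.98
tool_pos: [436.4, -192.7, 202.3]
tcp_rot: [-3.141, 0.001, 0.106]
contact_force: [0.1, -0.2, -0.3]
grip_width: 0.2
finger_force: 0.0
```

Run:
```python
from h import *
o=get_obs();print(fix(o['tool_pos']),o['tool_pos'],o['contact_force'])
a=capture('wrist')[:,:,::-1][0:215];s=capture('scene')[:,:,::-1][150:280,190:320]
s=cv2.resize(s,(512,380),interpolation=cv2.INTER_CUBIC)
cv2.imwrite('pics/w5.png',np.vstack([a,s]))
```

```text
[-110.24629277    0.80607835] [ 436.3582775  -192.66641732  202.31559374] [ 0.06876235 -0.17868466 -0.31068409]
```

View pics/w5.png

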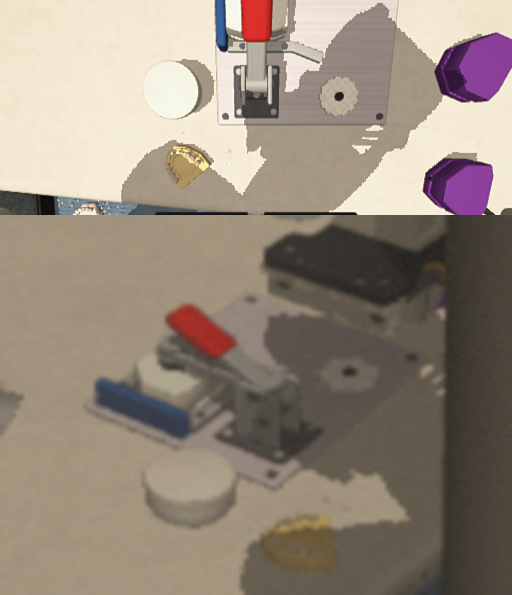

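The wrist view shows the handle over to the nest side, with its red grip at (257,20). In the scene crop the arm is level, the pad is on the model, and the model is against the blue stop. The jar, cast and mop have not moved, and the robot is clear. Handing in.

```bash
python3 -c "
from plant import *
print(close_job())"
```

```text
the job is handed in; nothing more can be done
None
```

The model is home against the blue stop and the clamp looks locked with its pad on the model; the job was handed in at about 16 s of the 51 s allowed, with nothing else moved and the robot clear.

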